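Set the length stop by its handwheel and hold a board against it

TASK

Get the bench fixture ready for the next board: first sweep the brown sanding block right off the front of the metal bed so that it lies flat on the bench, then crank the handwheel until the stop's yellow pointer is in line with the red clip on the scale. After that, slide the board along its channel until its end butts against the stop without shifting the stop off the mark, and finally swing the orange-handled hold-down over until its pad rests flat on the board. Leave the pliers and the yellow screwdriver where they lie.

Things in the scene. Friction and masses are not known exactly. Their poses are not given: they have to be found in the camera images.
- fixture: Length-stop fixture, bolted down. Own axes: x away from the robot, y left along its length, z up; origin on the bench surface. Aluminium bed x -42 to 98, y -280 to 265 mm, top at z 10. Open left half, y 0 to 170: two rails with a screw (x 55 to 80, top z 22), behind them a white scale strip (x 82 to 96). Blue gearbox x -35 to 95, y 171 to 257, top z 68 mm.
- channel (a point): Middle of the board's channel (fixture x 3, y -139 mm) on the bed's top. The channel runs along the fixture's y, 278 mm long, between a wooden fence behind (x 35 to 50, top z 45 mm) and a low steel lip in front (x -39 to -29, top z 18 mm).
- crank (a joint): Turn of the handwheel on top of the gearbox, rad, about a vertical axis; grows CLOCKWISE seen from above and advances the stop 30 mm per turn (to -y of the fixture); turning it back retracts the stop. Range 0 to 24. The screw is self-locking: the stop withstands about 20 N. Turning takes about 2 to 3 N at the handle. It starts 0 to 3 rad.
- crank_axis (a point): Point on the handwheel's vertical axis at about the height of the middle of its handle (105 mm above the bench). The wheel is a disc of 57 mm radius with its top 85 mm above the bench.
- handle_mid (a point): Middle of the red upright handle on the wheel: 18 mm in diameter, 46 mm tall (86 to 132 mm above the bench; this point at about 110 mm), 45 mm from the wheel's axis. The handle revolves freely on its own pin, so it can be held in a fixed orientation while it is led round.
- stop (a joint): Travel of the stop, m: 0 next to the gearbox, grows towards the board (-y of the fixture), up to 0.115; driven by the handwheel only.
- stop_pointer (a point): Yellow pointer at the back of the stop, above the scale strip, 3 mm wide, 36 mm above the bench. The stop is a dark steel bar 110 mm long across the bed, 24 mm thick, z 14 to 48 mm.
- stop_face (a point): Centre of the stop's working face (brass-faced, looks to -y, towards the board), 20 mm above the bench; x axis along the face, y its normal pointing away from the board. It lies 12 mm to -y of the pointer.
- mark (a point): Top centre of the red index clip (8 mm wide along y) on the scale strip, 23 mm above the bench; fixed for the run, same axes as the fixture. The pointer is on the mark when both have the same y in the fixture's frame.
- board: Wooden board 60 x 220 x 20 mm (x, y, z), 0.2 kg, lying in the channel on the bed (2 mm play each side); origin at the centre of its underside, y along its length.
- board_end (a point): Middle of the board's left (+y) end, the one that must butt against the stop.
- sanding_block: Brown sanding block 62 x 113 x 35 mm (its own x, y, z), 0.15 kg, origin at the centre of its underside. It lies across the bed between stop and board, its length nearly along the fixture's x, in front of the rails, its front end over the bed's front edge.
- holddown (a joint): Angle of the hold-down arm, rad: 0 = level with its pad flat on a 20 mm board, 1.57 = upright; range -0.25 to 1.75. A friction hinge: it stays where it is left (about 1.5 N at the handle to move it). It starts 1.0 to 1.25.
- holddown_hinge (a point): Hinge of the hold-down, behind the fence, 52 mm above the bench; its axis is along the fixture's y.
- holddown_grip (a point): Middle of the orange round handle (18 mm in diameter, 34 mm long) at the arm's free end, 89 mm from the hinge. The arm is a flat steel bar 20 mm wide and 8 mm thick; closed, it points to -x of the fixture, and its rubber pad (22 mm in diameter) is 64 mm from the hinge.
- pliers: Blue-handled pliers 53 x 177 x 14 mm on the bench in front; leave alone.
- screwdriver: Yellow screwdriver 28 x 173 x 28 mm on the bench at the left; leave alone.
Things that resemble listed ones, but are neither listed nor needed, are in the scene too. Of the things shaped like the sanding_block, the brown one is meant.

How it is judged:
By the outcome, as a careful person would: the job done as asked, in the order asked, and still so for the second after the job is handed in, with the robot touching nothing.
It also fails if it takes over 72 s, if anything falls off the work surface, if the arm or the gripper's body presses on something with over 40 N, if the wrist force passes 120 N, or if a joint passes its speed limit or range.

ROBOT

A 6-joint arm with a two-finger parallel gripper is mounted at the origin on a cart in front of the work surface, level with it; the furniture and walls round the work are solid. World frame = base frame: x ahead of the robot, y to its left, z up, the work surface at z = 0. Lengths are in m, angles in rad, forces in N, time in s.
With the tool pointing down it reaches from about 0.35 to 0.85 m from the base axis. Payload 8.1 kg.
Tool frame: the origin (TCP) lies on the centre line of the jaws, within the pads' length; the fingertips stand 17 mm ahead of it and the grasp point (between the pads) lies 2 mm behind it; z points along the fingers, y is the line along which they close (so a half turn about z gives the same grasp; the last joint's range is limited). The gripper opens to 93 mm and grips with 3 to 60 N. Pads are 15 mm wide; open, the fingers measure 128 mm over their backs; the gripper's body (75 mm by 188 mm) begins 65 mm behind the grasp point.
Start: joints at [1.097, 0.13, 1.488, -0, 1.523, -0.085], TCP at [0.227, 0.555, 0.236] pointing down, gripper open.
Joint ranges: [-2.96, 2.96], [-0.89, 2.26], [0.02, 2.5], [-1.34, 4.48], [0, 2.73], [-2.66, 2.66]. Speed limits (rad/s): [2.39, 2.39, 2.79, 3.14, 3.14, 3.14].

INTERFACE

Orientations are given as a rotation vector (axis times angle).
In Python, from plant import status, eyes, robot gives the robot as it stands. The module is installed in compiled form; this text tells all that it offers.
- The arm moves only by the tool servo_tool, never from a script. Its argument "plan" is text: rows parted by semicolons, each of 4 numbers parted by spaces: the shift along the tool's x, y, z in m, then the turn about the tool's z in degrees. A call has 1 to 12 rows; each row is the pose to reach, as a shift and turn from the pose commanded when the call began, along the tool's axes at that moment; what a row does not reach only later rows make up. A row lasts 1/12 s, in which the tool goes at most 41.7 mm and 7.16 degrees, less where a joint would pass 70% of its speed; a pose out of reach is approached as far as the arm can. A call with a gripper value outside its range is refused whole. "grip" is the closure, from -1 (fully open) to 1 (shut), set as the call begins (left out, the last holds). The fingers move at their own pace and stop on an object; "grip_force" is the grip in N (left out, the last holds). Time passes only in rows, so rows that repeat a pose let the fingers close. It gives the time, the measured TCP pose, the force, the opening and the grip force at its end, in the units of the state.
- status.read_state(): the state, without advancing time (a new reading comes with each control period).
- eyes.read_camera(name): name is "scene" or "top" or "wrist"; returns a dict with "image" (400x640x3 uint8, blue, green, red), "fovy" (degrees; the focal length in pixels is half the picture's height over the tangent of half this angle, whatever the lens; pixels are square), "cx", "cy" (the principal point, pixels), "world_from_camera" (4x4, takes a point from camera to world coordinates); the wrist camera has in their place "hand_eye" (4x4, takes a point from camera to tool coordinates, whose origin is the TCP and whose axes are the flange's). Camera axes: x right, y down, z forward; pixel columns grow to the right and rows downward; lengths in m; the calibration is good to about 2 mm. A picture is of the moment at which its call begins: read the wrist's pose just before it. There is no depth.
- robot.close_job(): hands the job in; it is judged then, once.
The state is a dict: "t": time; "q": joint angles; "dq": joint speeds; "joint_torque": joint torques, N m; "tool_pos": TCP position; "orientation": TCP orientation; "force": force on the tool from outside, world axes, zero at the start; "wrist_torque": the same for the moment, N m; "opening": finger opening in m; "gripper_force": force on a finger pad.
Only numpy, scipy, OpenCV 4.12 (cv2) and the standard library are available. Lean on these libraries where they do the work, as an engineer would, in place of code of your own. Each camera call takes 0.05 s, during which the arm holds its last target. There are 200 camera calls.

## Working session

There is one attempt and no reset: what is moved stays moved. The work goes in short steps, Python scripts to look and compute and a tool call to move; the robot and the scene stay as the last step left them, time stands still between calls to the robot, and variables do not carry over. Pictures are saved under pics/ and viewed, at most 10 in all, crops included, and the job is handed in when it is done.

Besides the shell and the picture viewer there is one more tool, called after "Call:" in YAML: its name, and indented under it one key for each argument. servo_tool: Moves the arm, as the interface text tells. Its arguments: {"type":"object","properties":{"plan":{"type":"string"},"grip":{"type":"number"},"grip_force":{"type":"number"}},"required":["plan"]}

```bash
mkdir -p pics; python3 - <<'E'
from plant import status, eyes
import cv2,json,numpy as np
s=status.read_state();print({k:np.round(v,3).tolist() for k,v in s.items()})
for n in("scene","top"):
    c=eyes.read_camera(n);cv2.imwrite(f"pics/{n}0.png",c["image"]);print(n,c["fovy"],c["cx"],c["cy"],np.round(c["world_from_camera"],4).tolist())
    np.savez(f"{n}.npz",**c)
E
```

```text
{'t': 0.0, 'q': [1.097, 0.131, 1.489, -0.0, 1.523, -0.085], 'dq': [0.001, -0.001, -0.001, -0.001, -0.0, -0.001], 'joint_torque': [-0.0, -55.983, -49.176, 0.077, 0.035, -0.0], 'tool_pos': [0.227, 0.555, 0.235], 'orientation': [-0.607, -3.082, 0.003], 'force': [-0.363, -0.53, -0.243], 'wrist_torque': [0.002, -0.005, -0.013], 'gripper_force': 0.0, 'opening': 0.092}
scene 43.93687680164946 324.0795449721191 199.2077418191572 [[0.9969, -0.0733, 0.03, 0.4223], [-0.0779, -0.8376, 0.5407, -0.6958], [-0.0145, -0.5414, -0.8407, 1.2093], [0.0, 0.0, 0.0, 1.0]]
top 50.50861477990264 320.821469450786 198.02624940332507 [[0.0178, -0.9914, 0.1294, 0.3317], [-0.9997, -0.0152, 0.0209, 0.0172], [-0.0187, -0.1297, -0.9914, 1.3116], [0.0, 0.0, 0.0, 1.0]]
```

View pics/scene0.png

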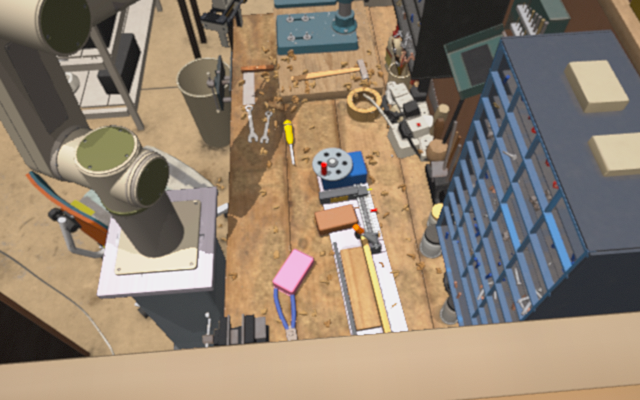

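View pics/top0.png

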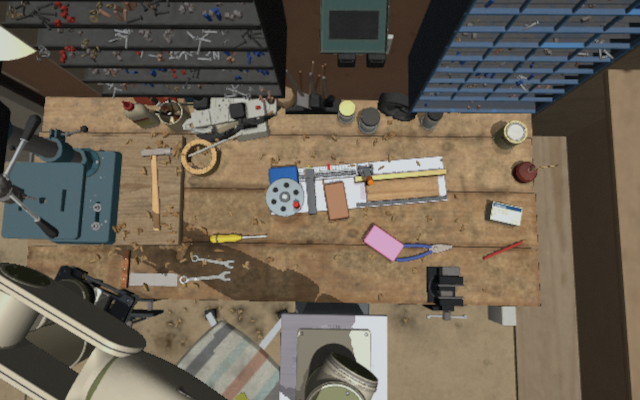

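The top view shows the fixture at about px (265-447, 157-213), with the wheel at (285,197), the brown block at (336,200), the pink lookalike at (384,241) and the hold-down at (367,177). I'll enlarge it.

```bash
python3 - <<'E'
import cv2,numpy as np
c=np.load("top.npz");print(c.files,c["image"].shape)
a=cv2.resize(c["image"][148:222,258:358],None,fx=8,fy=8,interpolation=cv2.INTER_CUBIC);cv2.imwrite("pics/c1.png",a)
b=cv2.resize(c["image"][145:265,340:460],None,fx=5,fy=5,interpolation=cv2.INTER_CUBIC);cv2.imwrite("pics/c2.png",b)
E
```

```text
['image', 'fovy', 'cx', 'cy', 'world_from_camera'] (400, 640, 3)
```

View pics/c1.png

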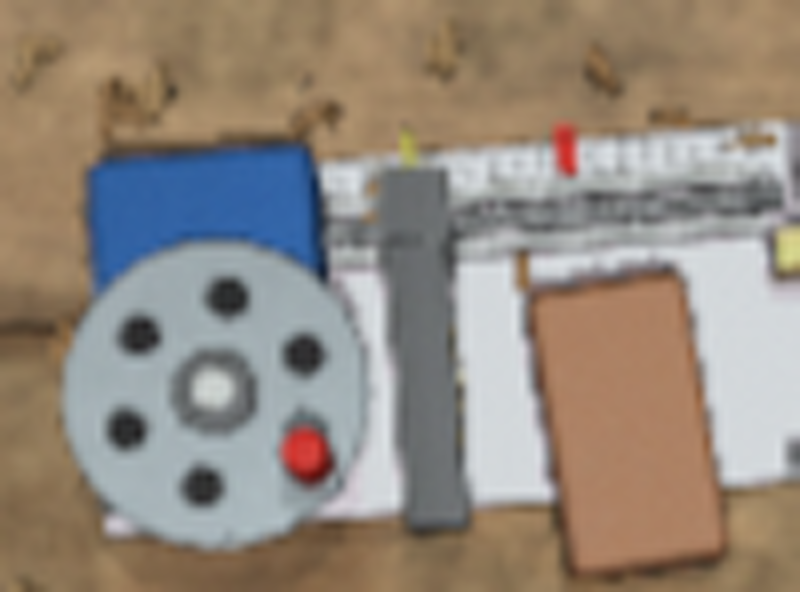

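View pics/c2.png

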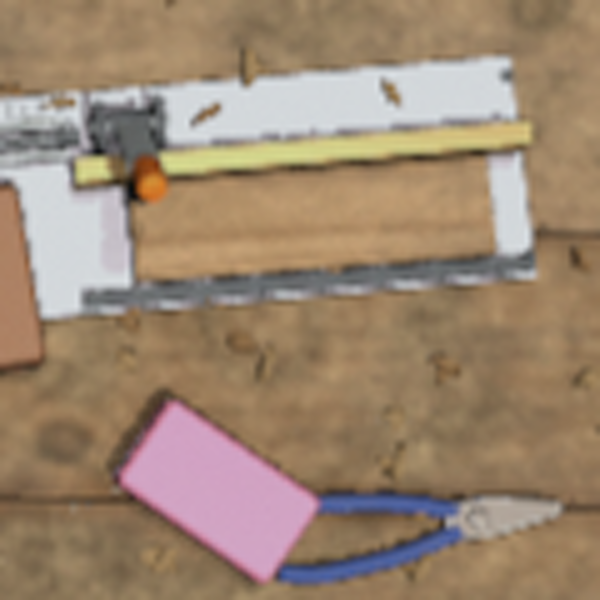

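Crop 1 shows the pointer at (409,150), the red clip at (567,150), the handle top at (306,455) and the block corners at (530,292), (680,268), (722,552) and (577,572). Crop 2 shows the board's left end at (133,190)-(137,280) and its right end at (490,155)-(497,252), the orange knob at (152,180), and the bed's right corners at (510,57) and (535,275).

```bash
cat > h.py <<'E'
import numpy as np
from scipy.optimize import least_squares
from scipy.spatial.transform import Rotation as R
def cam(n): 
    c=np.load(n+".npz");return dict(c)
def ray(c,u,v,z,T=None):
    T=c["world_from_camera"] if T is None else T
    f=200/np.tan(np.radians(c["fovy"])/2)
    d=T[:3,:3]@np.array([(u-c["cx"])/f,(v-c["cy"])/f,1]);o=T[:3,3]
    return o+d*(z-o[2])/d[2]
def c1(u,v):return 258+(u+.5)/8-.5,148+(v+.5)/8-.5
def c2(u,v):return 340+(u+.5)/5-.5,145+(v+.5)/5-.5
try:
    P=np.load("fix.npy")
except Exception:P=np.zeros(3)
def toF(p,P=None):
    P=globals()["P"] if P is None else P
    c,s=np.cos(P[2]),np.sin(P[2]);d=np.array(p[:2])-P[:2];return np.array([c*d[0]+s*d[1],-s*d[0]+c*d[1]])
def toW(f,P=None):
    P=globals()["P"] if P is None else P
    c,s=np.cos(P[2]),np.sin(P[2]);return np.array([P[0]+c*f[0]-s*f[1],P[1]+s*f[0]+c*f[1]])
E
python3 - <<'E'
from h import *
c=cam("top")
L=[(c2(510,57),.010,.098,-.280),(c2(535,275),.010,-.042,-.280),(c1(90,170),.068,.095,.257),(c1(305,148),.068,.095,.171),(c1(108,533),.010,-.042,.265),
(c2(530,122),.045,.050,-.278),(c2(530,145),.045,.035,-.278)]
W=[(ray(c,*p,z)[:2],np.array([x,y])) for p,z,x,y in L]
def res(P):return np.concatenate([toF(w,P)-f for w,f in W])
r=least_squares(res,[.5,0,0],loss="soft_l1",f_scale=.002);P=r.x;print(P,np.degrees(P[2]));print(np.round(res(P).reshape(-1,2)*1e3,1))
np.save("fix.npy",P)
def sh(n,p,z):
    w=ray(c,*p,z);print(n,np.round(w[:2],4),np.round(toF(w,P)*1e3,1))
sh("wheel",c1(215,395),.085);sh("handle",c1(306,450),.132)
sh("pointer",c1(409,145),.036);sh("mark",c1(567,150),.023)
sh("stop bl",c1(385,170),.048);sh("stop fr",c1(467,527),.048);sh("stop br",c1(448,170),.048)
for q in((530,292),(680,268),(722,552),(577,572)):sh("blk",c1(*q),.045)
for q in((133,190),(137,280),(490,155),(497,252)):sh("board",c2(*q),.030)
sh("knob",c2(152,185),.13)
for q in((170,400),(318,503),(265,582),(120,480)):sh("pink",c2(*q),.035)
sh("plier",c2(335,500),.01)
for q in((210,238),(245,238),(267,237)):sh("screwd",q,.014)
E
```

```text
[ 0.51348015 -0.0607958   0.10426869] 5.974155745934468
[[-0.6 -0.8]
 [ 1.9  0.9]
 [-1.9 -3.9]
 [-0.8  1.3]
 [ 4.6 -1.5]
 [-0.8  0.3]
 [ 0.2  2.1]]
wheel [0.4934 0.1495] [  1.9 211.3]
handle [0.4682 0.1119] [-27.  176.5]
pointer [0.5976 0.0831] [ 98.7 134.4]
mark [0.5992 0.0226] [93.9 74. ]
stop bl [0.5853 0.0914] [ 87.3 143.9]
stop fr [0.4499 0.0576] [-50.9 124.4]
stop br [0.5857 0.0675] [ 85.1 120.1]
blk [0.5398 0.0356] [36.2 93.2]
blk [ 0.5498 -0.021 ] [40.3 35.8]
blk [ 0.4423 -0.0379] [-68.4  30.2]
blk [0.4339 0.0163] [-71.1  84.9]
board [ 0.5487 -0.0937] [ 31.6 -36.4]
board [ 0.4932 -0.0963] [-23.8 -33.2]
board [ 0.5735 -0.3112] [  33.6 -255.3]
board [ 0.5137 -0.3144] [ -26.1 -252.3]
knob [ 0.5347 -0.0957] [ 17.5 -36.9]
pink [ 0.4202 -0.1159] [-98.5 -45.1]
pink [ 0.3602 -0.2041] [-167.4 -126.6]
pink [ 0.313  -0.1724] [-211.   -90.2]
pink [ 0.3718 -0.0862] [-143.5  -10.5]
plier [ 0.3628 -0.2188] [-166.4 -141.5]
screwd [0.3723 0.382 ] [-94.3 455.1]
screwd [0.3741 0.2744] [-103.7  347.9]
screwd [0.3783 0.207 ] [-106.5  280.4]
```

```bash
cat >> h.py <<'E'
def plan(fx,fy,z,yawF=0.,s=None):
    "tool-axis shift and turn from the measured pose to TCP at fixture (fx,fy), with tool y along fixture y (+yawF deg, mod 180)"
    if s is None:
        from plant import status; s=status.read_state()
    Rm=R.from_rotvec(s["orientation"]).as_matrix()
    w=np.append(toW([fx,fy]),z)
    d=Rm.T@(w-np.array(s["tool_pos"]))
    a=P[2]+np.radians(yawF);ty=np.array([-np.sin(a),np.cos(a),0]);v=Rm.T@ty
    t=np.degrees(np.arctan2(-v[0],v[1]));t=(t+90)%180-90
    print("from F",np.round(toF(s["tool_pos"])*1e3,1),"z",round(s["tool_pos"][2]*1e3,1),"shift mm",np.round(d*1e3,1),"turn",round(t,2),"q6",round(s["q"][5],2))
    return Rm
E
python3 - <<'E'
from h import *
print(np.round(plan(-.045,.059,.2,3.),3))
E
```

```text
from F [-220.7  642. ] z 234.7 shift mm [-430.7 -430.4   35.3] turn -31.25 q6 -0.09
[[-0.925  0.379 -0.001]
 [ 0.379  0.925 -0.001]
 [ 0.    -0.002 -1.   ]]
```

Call:
servo_tool:
  plan: "-0.02 -0.02 0 -3; -0.045 -0.045 0 -6; -0.07 -0.07 0 -9; -0.1 -0.1 0 -12; -0.13 -0.13 0 -15; -0.16 -0.16 0 -18; -0.19 -0.19 0 -21; -0.22 -0.22 0 -24; -0.25 -0.25 0 -27; -0.28 -0.28 0 -29; -0.305 -0.305 0 -31; -0.32 -0.32 0 -31"
  grip: -0.6

```text
t: 1.1
tool_pos: [0.403, 0.1342, 0.2355]
orientation: [-0.239, 3.132, -0.002]
force: [-0.3, 0.3, -0.4]
opening: 0.0745
gripper_force: 0.0
```

```bash
python3 - <<'E'
from h import *
plan(-.045,.059,.2,3.)
from plant import status;print(status.read_state()["opening"])
E
```

```text
from F [-89.6 205.5] z 235.5 shift mm [ -37.5 -148.4   35.7] turn -0.24 q6 -1.52
0.0744560587641686
```

Call:
servo_tool:
  plan: "-0.01 -0.03 0 0; -0.02 -0.06 0 0; -0.03 -0.09 0.01 0; -0.035 -0.12 0.02 0; -0.037 -0.14 0.03 0; -0.0375 -0.148 0.036 0; -0.0375 -0.148 0.036 0; -0.0375 -0.148 0.036 0"

```text
t: 1.77
tool_pos: [0.4612, -0.0024, 0.1992]
orientation: [0.237, -3.131, -0.001]
force: [-0.7, -0.2, 0.6]
opening: 0.0743
gripper_force: 0.0
```

```bash
python3 - <<'E'
from h import *
plan(-.045,.059,.034,3.)
from plant import eyes
import cv2
c=eyes.read_camera("wrist");np.savez("wrist.npz",**c);cv2.imwrite("pics/w1.png",c["image"]);print(c["fovy"],np.round(c["hand_eye"],3).tolist())
E
```

```text
from F [-45.9  63.6] z 199.2 shift mm [ -0.9  -4.8 165.2] turn -0.31 q6 -1.84
64.03629806318831 [[0.0, -0.96, -0.279, 0.077], [1.0, 0.0, 0.0, -0.001], [-0.0, -0.279, 0.96, -0.15], [0.0, 0.0, 0.0, 1.0]]
```

View pics/w1.png

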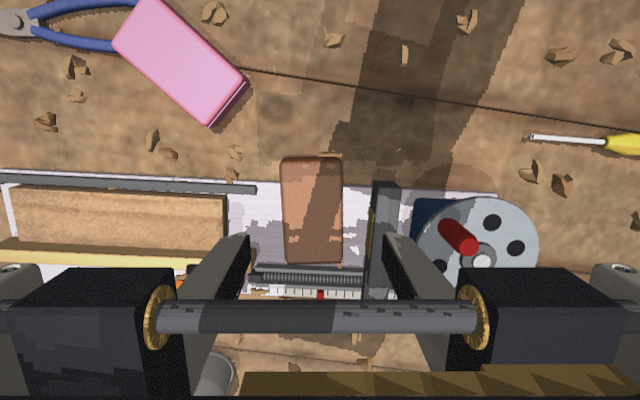

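The wrist view shows the block's top at (281,158)-(343,264), the wheel disc centred near (478,240), the handle top at (468,246), the clip at (320,295), and the board's end near (226,197)-(228,245).

```bash
cat >> h.py <<'E'
def wristT(s,c):
    T=np.eye(4);T[:3,:3]=R.from_rotvec(s["orientation"]).as_matrix();T[:3,3]=s["tool_pos"];return T@c["hand_eye"]
E
python3 - <<'E'
from h import *
from plant import status
s=status.read_state();c=cam("wrist");T=wristT(s,c)
def sh(n,u,v,z):
    w=ray(c,u,v,z,T);print(n,np.round(w[:2],4),np.round(toF(w)*1e3,1))
for q in((281,160),(340,157),(343,262),(287,264)):sh("blk",*q,.045)
sh("wheel",478,240,.085);sh("wheelL",416,240,.085);sh("wheelR",539,235,.085);sh("wheel top",475,197,.085)
sh("htop",468,246,.132);sh("hbase",448,225,.09)
sh("clip",320,295,.023);sh("bd",225,197,.03);sh("bd",228,245,.03);sh("lip",256,190,.018);sh("bedfrontR",497,193,.01)
E
```

```text
blk [ 0.4411 -0.0392] [-69.7  29. ]
blk [0.4296 0.0163] [-75.4  85.4]
blk [0.5389 0.0387] [35.7 96.3]
blk [ 0.5502 -0.0194] [40.8 37.3]
wheel [0.4788 0.1479] [-12.7 211.2]
wheelL [0.4873 0.0928] [-10.1 155.5]
wheelR [0.4659 0.2005] [-20.2 264.8]
wheel top [0.4403 0.1336] [-52.5 201. ]
htop [0.4681 0.1132] [-27.1 177.8]
hbase [0.4674 0.1149] [-27.6 179.6]
clip [0.5961 0.0235] [90.9 75.2]
bd [ 0.4913 -0.0934] [-25.4 -30.1]
bd [ 0.5453 -0.0861] [ 29.  -28.5]
lip [ 0.4824 -0.064 ] [-31.3   0. ]
bedfrontR [0.4477 0.1981] [-38.4 264.4]
```

```bash
python3 - <<'E'
from h import *
plan(-.045,.0595,.034,5.)
E
```

```text
from F [-45.5  64. ] z 199.8 shift mm [ -0.4  -4.6 165.8] turn -2.24 q6 -1.84
```

Call:
servo_tool:
  plan: "0 -0.002 0.03 -1; 0 -0.0045 0.06 -2.2; 0 -0.0045 0.09 -2.2; 0 -0.0045 0.115 -2.2; 0 -0.0045 0.14 -2.2; 0 -0.0045 0.155 -2.2; 0 -0.0045 0.165 -2.2; 0 -0.0045 0.165 -2.2; 0 -0.0045 0.165 -2.2"

```text
t: 2.57
tool_pos: [0.4627, -0.0065, 0.0353]
orientation: [-0.301, 3.127, 0.0]
force: [0.3, 0.2, -0.4]
opening: 0.0742
gripper_force: 0.0
```

Call:
servo_tool:
  plan: "0 0 0 0; 0 0 0 0; 0 0 0 0; 0 0 0 0; 0 0 0 0; 0 0 0 0"
  grip: 1
  grip_force: 25

```text
t: 3.07
tool_pos: [0.4637, -0.0072, 0.0362]
orientation: [-0.299, 3.125, -0.0]
force: [-1.5, 0.7, 6.2]
opening: 0.0622
gripper_force: 25.0
```

Call:
servo_tool:
  plan: "0 0 -0.012 0; 0 0 -0.025 0; 0.02 0 -0.025 0; 0.045 0 -0.025 0; 0.07 0 -0.025 0; 0.09 0 -0.025 0; 0.096 0 -0.02 0; 0.096 0 -0.01 0; 0.096 0 0 0; 0.096 0 0.006 0; 0.096 0 0.008 0; 0.096 0 0.008 0"

```text
t: 4.07
tool_pos: [0.3686, -0.0253, 0.0264]
orientation: [0.299, -3.126, -0.0]
force: [-0.3, 0.3, -0.5]
opening: 0.0619
gripper_force: 25.0
```

```bash
python3 - <<'E'
from h import *
plan(-.145,.0595,.026,5.)
E
```

```text
from F [-140.4   50.4] z 26.4 shift mm [3.8 9.5 0.4] turn -0.04 q6 -1.97
```

Call:
servo_tool:
  plan: "0 0 0.001 0; 0 0 0.001 0; 0 0 0.001 0; 0 0 -0.03 0; 0 0 -0.065 0; 0 0 -0.1 0; 0 0 -0.135 0; 0 0 -0.16 0; 0 0 -0.165 0; 0 0 -0.165 0"
  grip: -0.65

```text
t: 4.9
tool_pos: [0.3699, -0.0257, 0.1941]
orientation: [-0.299, 3.122, -0.002]
force: [-0.1, 0.6, -0.1]
opening: 0.0766
gripper_force: 0.0
```

```bash
python3 - <<'E'
from h import *
plan(-.027,.178,.18,0.)
E
```

```text
from F [-139.2   49.8] z 194.1 shift mm [-122.7  118.1   14.4] turn 4.95 q6 -1.97
```

Call:
servo_tool:
  plan: "-0.02 0.02 0 1; -0.045 0.043 0 2; -0.07 0.067 0 3; -0.095 0.09 0 4; -0.115 0.11 0 5; -0.1227 0.118 0.008 5; -0.1227 0.118 0.014 5; -0.1227 0.118 0.014 5"
  grip: 0

```text
t: 5.57
tool_pos: [0.4642, 0.1137, 0.1739]
orientation: [0.164, -3.131, 0.001]
force: [-0.8, 0.7, -0.6]
opening: 0.0462
gripper_force: 0.0
```

```bash
python3 - <<'E'
from h import *
plan(-.027,.178,.113,0.)
from plant import eyes,status
import cv2
s=status.read_state();c=eyes.read_camera("wrist");cv2.imwrite("pics/w2.png",c["image"]);T=wristT(s,c)
np.savez("wrist.npz",T=T,**c)
E
```

```text
from F [-30.8 178.7] z 173.9 shift mm [-4.2 -0.6 60.9] turn 0.04 q6 -1.54
```

View pics/w2.png

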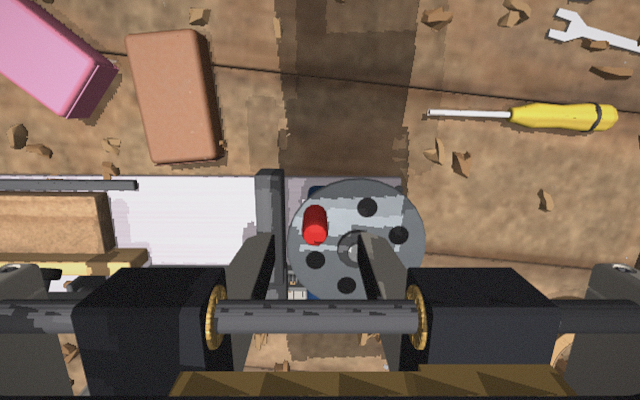

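The block lies flat and clear of the bed. The handle's top is at (316,237), and the disc's edges are at left 287, right 426 and top (357,178).

```bash
python3 - <<'E'
from h import *
c=cam("wrist");T=c["T"]
def sh(n,u,v,z):
    w=ray(c,u,v,z,T);print(n,np.round(w[:2],4),np.round(toF(w)*1e3,1))
sh("htop",316,237,.132);sh("L",287,236,.085);sh("R",426,240,.085);sh("T",357,178,.085)
for q in((303,236),(328,236)):sh("hs",*q,.132)
plan(-.027,.177,.113,0)
E
```

```text
htop [0.4696 0.1139] [-25.5 178.3]
L [0.491  0.0926] [ -6.4 154.9]
R [0.4826 0.2049] [ -3.1 267.5]
T [0.4376 0.1421] [-54.4 209.7]
hs [0.4698 0.1054] [-26.2 169.9]
hs [0.4681 0.1216] [-26.2 186.1]
from F [-30.7 178.1] z 175.0 shift mm [-4.  -1.1 61.9] turn -0.01 q6 -1.54
```

Call:
servo_tool:
  plan: "-0.0045 0 0.01 0; -0.0045 0 0.03 0; -0.0045 0 0.05 0; -0.0045 0 0.061 0; -0.0045 0 0.061 0; -0.0045 0 0.061 0"

```text
t: 6.12
tool_pos: [0.4702, 0.1136, 0.1162]
orientation: [0.161, -3.136, 0.0]
force: [0.3, -0.0, 0.2]
opening: 0.0464
gripper_force: 0.0
```

Call:
servo_tool:
  plan: "0 0 0 0; 0 0 0 0; 0 0 0 0; 0 0 0 0; 0 0 0 0"
  grip: 1
  grip_force: 15

```text
t: 6.53
tool_pos: [0.4712, 0.1141, 0.1173]
orientation: [-0.162, 3.136, -0.0]
force: [0.1, -3.3, 3.3]
opening: 0.0184
gripper_force: 2.6
```

```bash
python3 - <<'E'
from h import *
from plant import status
print(np.round(plan(.0025,.2115,.113,0),3))
s=status.read_state();h=toF(s["tool_pos"])-[.0025,.2115];a0=np.arctan2(h[1],h[0]);print(np.hypot(*h),np.degrees(a0))
E
```

```text
from F [-23.9 178.4] z 117.3 shift mm [-26.3  33.2   4.3] turn -0.05 q6 -1.54
[[-0.995 -0.103  0.001]
 [-0.103  0.995 -0.   ]
 [-0.001 -0.    -1.   ]]
0.04234971188138063 -128.50239958001092
```

```bash
cat >> h.py <<'E'
def arc(a0,step,n,x0,y0,r=45.):
    a=np.radians(a0-step*np.arange(1,n+1));print("; ".join(f"{-(r*np.cos(t)-x0)/1e3:.4f} {(r*np.sin(t)-y0)/1e3:.4f} 0 0" for t in a))
E
python3 -c "
from h import *
arc(-131,10,12,-27.5,-33.2)"
```

```text
0.0075 0.0049 0 0; 0.0119 0.0114 0 0; 0.0150 0.0185 0 0; 0.0169 0.0262 0 0; 0.0175 0.0340 0 0; 0.0167 0.0418 0 0; 0.0145 0.0493 0 0; 0.0111 0.0564 0 0; 0.0065 0.0627 0 0; 0.0008 0.0682 0 0; -0.0057 0.0726 0 0; -0.0128 0.0757 0 0
```

Call:
servo_tool:
  plan: "0.0075 0.0049 0 0; 0.0119 0.0114 0 0; 0.0150 0.0185 0 0; 0.0169 0.0262 0 0; 0.0175 0.0340 0 0; 0.0167 0.0418 0 0; 0.0145 0.0493 0 0; 0.0111 0.0564 0 0; 0.0065 0.0627 0 0; 0.0008 0.0682 0 0; -0.0057 0.0726 0 0; -0.0128 0.0757 0 0"

```text
t: 7.53
tool_pos: [0.4766, 0.1901, 0.1174]
orientation: [-0.162, 3.136, -0.003]
force: [0.2, -6.3, 4.0]
opening: 0.0175
gripper_force: 15.0
```

```bash
python3 - <<'E'
from h import *
from plant import status
plan(.0025,.2115,.113,0)
s=status.read_state();h=toF(s["tool_pos"])-[.0025,.2115];a0=np.degrees(np.arctan2(h[1],h[0]));print(np.hypot(*h),a0,h,toF(np.array(s["force"][:2])+P[:2]),s["opening"],s["gripper_force"])
arc(109,15,12,45*np.cos(np.radians(109)),45*np.sin(np.radians(109)))
E
```

```text
from F [-10.6 253.4] z 117.4 shift mm [-13.1 -41.8   4.5] turn -0.05 q6 -1.39
0.043871491719383156 107.39194525211472 [-0.01311348  0.04186579] [-0.41575421 -6.33509127] 0.017509796709500442 15.002497878522263
-0.0115 0.0023 0 0; -0.0232 0.0016 0 0; -0.0344 -0.0021 0 0; -0.0442 -0.0086 0 0; -0.0520 -0.0174 0 0; -0.0572 -0.0279 0 0; -0.0595 -0.0394 0 0; -0.0588 -0.0511 0 0; -0.0551 -0.0623 0 0; -0.0486 -0.0721 0 0; -0.0398 -0.0799 0 0; -0.0293 -0.0851 0 0
```

Call:
servo_tool:
  plan: "-0.0115 0.0023 0 0; -0.0232 0.0016 0 0; -0.0344 -0.0021 0 0; -0.0442 -0.0086 0 0; -0.0520 -0.0174 0 0; -0.0572 -0.0279 0 0; -0.0595 -0.0394 0 0; -0.0588 -0.0511 0 0; -0.0551 -0.0623 0 0; -0.0486 -0.0721 0 0; -0.0398 -0.0799 0 0; -0.0293 -0.0851 0 0"

```text
t: 8.53
tool_pos: [0.5147, 0.1084, 0.1174]
orientation: [-0.161, 3.135, 0.0]
force: [1.5, 4.4, 2.4]
opening: 0.0178
gripper_force: 15.0
```

```bash
python3 - <<'E'
from h import *
from plant import status
s=status.read_state();h=toF(s["tool_pos"])-[.0025,.2115];a0=np.degrees(np.arctan2(h[1],h[0]));print(np.hypot(*h),a0,h,toF(np.array(s["force"][:2])+P[:2]),s["opening"],s["gripper_force"])
arc(-71,15,12,45*np.cos(np.radians(-71)),45*np.sin(np.radians(-71)))
arc(109,15,12,45*np.cos(np.radians(109)),45*np.sin(np.radians(109)))
E
```

```text
0.046336857772443035 -69.39323400723143 [ 0.01630836 -0.04337213] [1.94280078 4.21404369] 0.01779081598518162 15.002610269584693
0.0115 -0.0023 0 0; 0.0232 -0.0016 0 0; 0.0344 0.0021 0 0; 0.0442 0.0086 0 0; 0.0520 0.0174 0 0; 0.0572 0.0279 0 0; 0.0595 0.0394 0 0; 0.0588 0.0511 0 0; 0.0551 0.0623 0 0; 0.0486 0.0721 0 0; 0.0398 0.0799 0 0; 0.0293 0.0851 0 0
-0.0115 0.0023 0 0; -0.0232 0.0016 0 0; -0.0344 -0.0021 0 0; -0.0442 -0.0086 0 0; -0.0520 -0.0174 0 0; -0.0572 -0.0279 0 0; -0.0595 -0.0394 0 0; -0.0588 -0.0511 0 0; -0.0551 -0.0623 0 0; -0.0486 -0.0721 0 0; -0.0398 -0.0799 0 0; -0.0293 -0.0851 0 0
```

Call:
servo_tool:
  plan: "0.0115 -0.0023 0 0; 0.0232 -0.0016 0 0; 0.0344 0.0021 0 0; 0.0442 0.0086 0 0; 0.0520 0.0174 0 0; 0.0572 0.0279 0 0; 0.0595 0.0394 0 0; 0.0588 0.0511 0 0; 0.0551 0.0623 0 0; 0.0486 0.0721 0 0; 0.0398 0.0799 0 0; 0.0293 0.0851 0 0"

```text
t: 9.53
tool_pos: [0.4766, 0.1903, 0.1174]
orientation: [-0.163, 3.136, -0.003]
force: [2.1, -8.6, 5.8]
opening: 0.0178
gripper_force: 15.0
```

Call:
servo_tool:
  plan: "-0.0115 0.0023 0 0; -0.0232 0.0016 0 0; -0.0344 -0.0021 0 0; -0.0442 -0.0086 0 0; -0.0520 -0.0174 0 0; -0.0572 -0.0279 0 0; -0.0595 -0.0394 0 0; -0.0588 -0.0511 0 0; -0.0551 -0.0623 0 0; -0.0486 -0.0721 0 0; -0.0398 -0.0799 0 0; -0.0293 -0.0851 0 0"

```text
t: 10.53
tool_pos: [0.5146, 0.1084, 0.1174]
orientation: [-0.161, 3.135, 0.001]
force: [0.5, 6.7, 2.9]
opening: 0.0178
gripper_force: 15.0
```

```bash
python3 - <<'E'
from h import *
from plant import status,eyes
import cv2
s=status.read_state();h=toF(s["tool_pos"])-[.0025,.2115];print(np.hypot(*h),np.degrees(np.arctan2(h[1],h[0])),s["force"])
c=eyes.read_camera("top");np.savez("top2.npz",**c)
c2=eyes.read_camera("wrist");np.savez("wrist.npz",T=wristT(s,c2),**c2)
a=cv2.resize(c["image"][148:198,290:370],None,fx=8,fy=8,interpolation=cv2.INTER_CUBIC)
b=cv2.resize(c2["image"][150:310,0:400],(640,256))
cv2.imwrite("pics/m1.png",np.vstack([a,cv2.resize(c2["image"][200:310,120:340],(640,320)) if 0 else b[:200]]))
E
```

```text
0.04630716204101504 -69.51144088903754 [0.46166631 6.68841446 2.92780904]
```

View pics/m1.png

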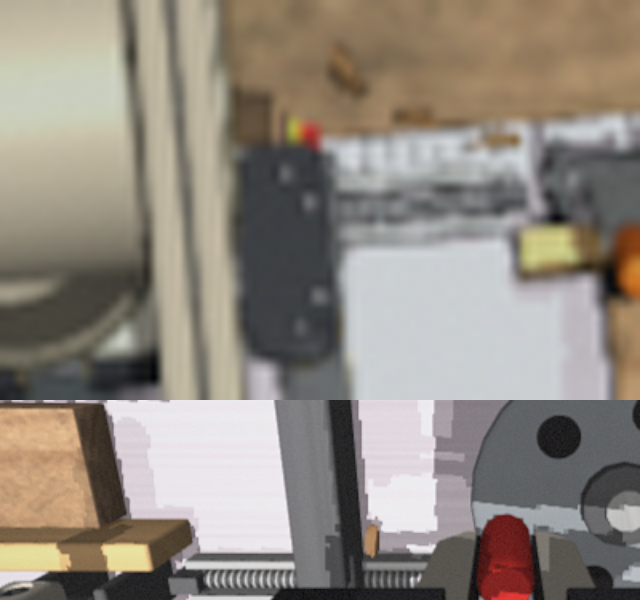

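```bash
python3 - <<'E'
from h import *
c=cam("top")
f=lambda u,v:(290+(u+.5)/8-.5,148+(v+.5)/8-.5)
for n,p,z in(("p0",c1(409,148),.036),("m0",c1(567,150),.023),("mL",c1(556,150),.023),("mR",c1(577,150),.023),("p1",f(294,128),.036),("mR1",f(322,135),.023)):
    print(n,np.round(p,2),np.round(toF(ray(c,*p,z))*1e3,1))
arc(-70,5,12,45*np.cos(np.radians(-70)),45*np.sin(np.radians(-70)))
E
```

```text
p0 [308.69 166.06] [ 97.5 134.5]
m0 [328.44 166.31] [93.9 74. ]
mL [327.06 166.31] [94.3 78.2]
mR [329.69 166.31] [93.6 70.1]
p1 [326.31 163.56] [100.4  79.9]
mR1 [329.81 164.44] [99.5 69.2]
0.0037 -0.0012 0 0; 0.0076 -0.0020 0 0; 0.0115 -0.0025 0 0; 0.0154 -0.0027 0 0; 0.0193 -0.0025 0 0; 0.0232 -0.0020 0 0; 0.0270 -0.0012 0 0; 0.0308 -0.0000 0 0; 0.0344 0.0015 0 0; 0.0379 0.0033 0 0; 0.0412 0.0054 0 0; 0.0443 0.0078 0 0
```

Call:
servo_tool:
  plan: "0.0037 -0.0012 0 0; 0.0076 -0.0020 0 0; 0.0115 -0.0025 0 0; 0.0154 -0.0027 0 0; 0.0193 -0.0025 0 0; 0.0232 -0.0020 0 0; 0.0270 -0.0012 0 0; 0.0308 -0.0000 0 0; 0.0344 0.0015 0 0; 0.0379 0.0033 0 0; 0.0379 0.0033 0 0; 0.0379 0.0033 0 0"

```text
t: 11.63
tool_pos: [0.4761, 0.1101, 0.1174]
orientation: [-0.163, 3.135, 0.004]
force: [2.2, 7.8, 4.7]
opening: 0.0176
gripper_force: 15.0
```

```bash
python3 - <<'E'
from h import *
from plant import status,eyes
s=status.read_state();h=toF(s["tool_pos"])-[.0025,.2115];print(np.hypot(*h),np.degrees(np.arctan2(h[1],h[0])),s["force"])
plan(-.02,.178,.2)
E
```

```text
0.04356063370083897 -120.17793978726296 [2.19788839 7.77847537 4.66846089]
from F [-19.4 173.8] z 117.4 shift mm [  0.4   4.4 -82.6] turn -0.01 q6 -1.56
```

Call:
servo_tool:
  plan: "0 0 0 0; 0 0 0 0; 0 0 -0.02 0; 0 0 -0.05 0; 0.01 -0.02 -0.08 0; 0.025 -0.045 -0.08 0; 0.04 -0.07 -0.08 0; 0.055 -0.09 -0.08 0; 0.06 -0.1 -0.08 0; 0.06 -0.1 -0.08 0; 0.06 -0.1 -0.08 0"
  grip: 0

```text
t: 12.55
tool_pos: [0.4257, 0.0024, 0.1961]
orientation: [0.159, -3.137, -0.0]
force: [-0.2, 0.0, 0.3]
opening: 0.0465
gripper_force: 0.0
```

```bash
python3 - <<'E'
from h import *
from plant import status,eyes
import cv2
s=status.read_state();print(toF(s["tool_pos"]),s["force"])
c=eyes.read_camera("wrist");np.savez("wrist.npz",T=wristT(s,c),**c)
i=c["image"]
T=wristT(s,c);f=200/np.tan(np.radians(c["fovy"])/2)
w=np.append(toW([.09,.074]),.03);p=T[:3,:3].T@(w-T[:3,3]);u,v=c["cx"]+f*p[0]/p[2],c["cy"]+f*p[1]/p[2];print(u,v)
u0=int(u)-60;v0=int(v)-45;print(u0,v0)
cv2.imwrite("pics/m2.png",cv2.resize(i[v0:v0+75,u0:u0+120],None,fx=6,fy=6,interpolation=cv2.INTER_CUBIC))
E
```

```text
[-0.08073259  0.0720356 ] [-0.21839094  0.00379085  0.296085  ]
318.1754531261676 325.80729308573524
258 280
```

View pics/m2.png

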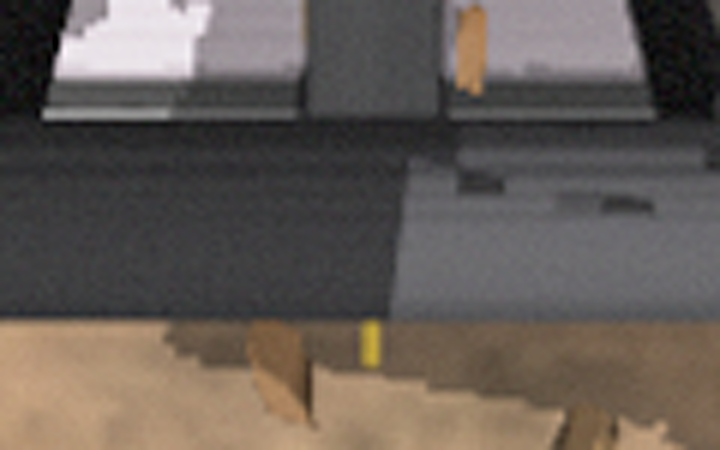

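The pointer shows at crop (371,345), but the gripper's rod hides the clip. I'll shift ahead 60 mm for a clear view.

Call:
servo_tool:
  plan: "-0.02 0 0 0; -0.04 0.001 0 0; -0.06 0.002 0 0; -0.07 0.002 0 0; -0.07 0.002 0 0; -0.07 0.002 0 0"

```text
t: 13.1
tool_pos: [0.4954, 0.013, 0.1959]
orientation: [0.164, -3.135, -0.0]
force: [-0.3, 0.5, 0.3]
opening: 0.0465
gripper_force: 0.0
```

```bash
python3 - <<'E'
from h import *
from plant import status,eyes
import cv2
s=status.read_state();print(toF(s["tool_pos"]),s["force"])
c=eyes.read_camera("wrist");T=wristT(s,c);np.savez("wrist.npz",T=T,**c)
i=c["image"]
def comps(i,lo,hi,n,c,T,z,box):
    h=cv2.cvtColor(i,cv2.COLOR_BGR2HSV);m=cv2.inRange(h,lo,hi)
    k,l,st,ce=cv2.connectedComponentsWithStats(m)
    for j in range(1,k):
        F=toF(ray(c,*ce[j],z,T))*1e3
        if st[j,4]>2 and 60<F[0]<125 and 40<F[1]<110:print(n,st[j],np.round(ce[j],1),np.round(F,1))
def both(i,c,T,t):
    comps(i,(22,120,90),(34,255,255),t+" yel",c,T,.036,0)
    for lo,hi in(((0,150,90),(6,255,255)),((174,150,90),(180,255,255))):comps(i,lo,hi,t+" red",c,T,.023,0)
both(i,c,T,"w")
d=eyes.read_camera("top");both(d["image"],d,d["world_from_camera"],"t")
e=eyes.read_camera("scene");both(e["image"],e,e["world_from_camera"],"s")
a=cv2.resize(i[215:315,240:400],None,fx=4,fy=4,interpolation=cv2.INTER_CUBIC)
b=cv2.resize(d["image"][150:175,305:345],None,fx=8,fy=8,interpolation=cv2.INTER_CUBIC)
g=cv2.resize(e["image"][190:215,355:395],None,fx=8,fy=8,interpolation=cv2.INTER_CUBIC)
cv2.imwrite("pics/m3.png",np.vstack([a,np.hstack([b,g])]))
E
```

```text
[-0.01026266  0.07522385] [-0.2650859   0.4673171   0.29515871]
w yel [315 276   3  12  27] [315.8 282. ] [98.9 75. ]
w red [312 276   3   5   8] [312.8 278. ] [101.6  71.5]
w red [313 278   2   3   4] [313.8 279. ] [102.9  72.6]
s yel [374 206   3   1   3] [375. 206.] [98.7 75. ]
s red [373 209   4   3   9] [374.9 209.9] [98.2 70.3]
```

View pics/m3.png

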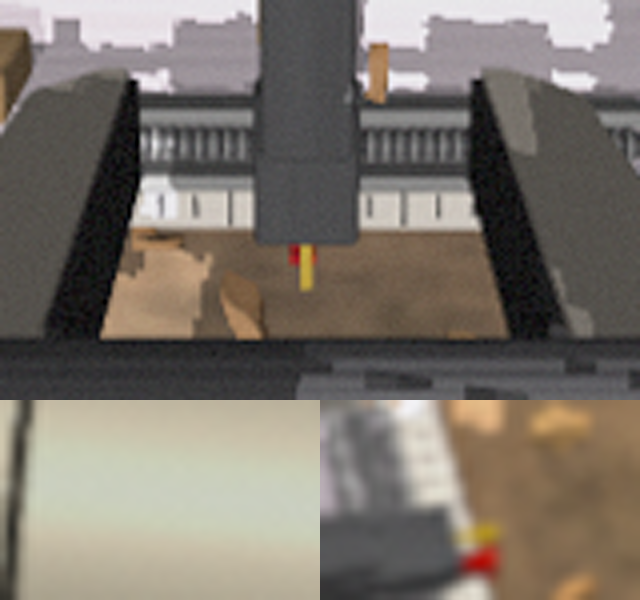

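The pointer (crop 306,270) now stands over the clip (crop about 289-317), within about 1 mm.

```bash
python3 - <<'E'
from h import *
c=cam("wrist");T=c["T"];i=c["image"]
for v in range(275,289):print(v,[tuple(int(x) for x in i[v,u][1:]) for u in range(309,322)])
for n,u,v,z in(("cL",311.8,279,.023),("cR",319.2,279,.023),("p",316,282,.036)):print(n,np.round(toF(ray(c,u,v,z,T))*1e3,2))
E
```

```text
275 [(74, 76), (71, 73), (76, 77), (66, 75), (66, 72), (69, 73), (80, 79), (81, 80), (76, 78), (73, 75), (70, 72), (72, 71), (71, 69)]
276 [(78, 91), (87, 96), (85, 93), (59, 111), (50, 127), (49, 126), (120, 144), (132, 152), (117, 143), (67, 108), (77, 95), (84, 96), (86, 99)]
277 [(92, 111), (93, 110), (95, 111), (55, 116), (32, 137), (22, 131), (150, 183), (173, 198), (146, 183), (71, 123), (85, 113), (99, 118), (97, 119)]
278 [(90, 109), (94, 110), (97, 111), (62, 120), (32, 131), (25, 125), (150, 179), (168, 195), (147, 183), (69, 134), (84, 118), (98, 117), (100, 120)]
279 [(96, 114), (96, 111), (100, 113), (61, 154), (36, 160), (26, 158), (153, 186), (169, 195), (140, 183), (77, 166), (82, 128), (99, 118), (94, 116)]
280 [(91, 109), (94, 113), (100, 111), (64, 144), (43, 154), (39, 153), (151, 183), (165, 191), (143, 185), (83, 159), (85, 125), (97, 118), (98, 118)]
281 [(90, 106), (89, 107), (94, 109), (82, 121), (78, 128), (66, 125), (148, 178), (166, 192), (146, 183), (98, 135), (89, 114), (97, 117), (95, 117)]
282 [(84, 102), (88, 105), (96, 112), (95, 111), (93, 109), (8
[... 348 characters left out ...]
 (104, 126), (85, 102), (85, 104), (89, 108)]
285 [(91, 108), (90, 111), (94, 110), (89, 106), (89, 108), (87, 104), (149, 177), (165, 193), (153, 183), (107, 128), (83, 100), (88, 108), (92, 108)]
286 [(95, 112), (90, 107), (92, 112), (93, 111), (90, 107), (89, 106), (143, 170), (158, 185), (145, 171), (102, 121), (90, 105), (87, 106), (92, 107)]
287 [(85, 102), (90, 106), (88, 107), (89, 104), (89, 105), (87, 104), (120, 142), (125, 146), (112, 132), (95, 111), (90, 105), (90, 109), (92, 108)]
288 [(83, 99), (84, 100), (86, 99), (86, 102), (85, 103), (84, 102), (84, 100), (86, 101), (83, 101), (86, 103), (87, 102), (91, 106), (90, 107)]
cL [102.86  70.42]
cR [102.86  78.83]
p [98.91 75.17]
```

```bash
python3 - <<'E'
from h import *
plan(-.0195,.1735,.117)
E
```

```text
from F [-10.8  74.7] z 196.4 shift mm [ 8.7 98.8 79.4] turn -0.02 q6 -1.75
```

Call:
servo_tool:
  plan: "0.002 0.03 0 0; 0.005 0.06 0 0; 0.0085 0.09 0 0; 0.0085 0.099 0.01 0; 0.0085 0.099 0.035 0; 0.0085 0.099 0.06 0; 0.0085 0.099 0.075 0; 0.0085 0.099 0.079 0; 0.0085 0.099 0.079 0; 0.0085 0.099 0.079 0"

```text
t: 14.08
tool_pos: [0.4772, 0.1094, 0.1183]
orientation: [-0.162, 3.137, -0.0]
force: [0.7, 0.7, 0.2]
opening: 0.0467
gripper_force: 0.0
```

Call:
servo_tool:
  plan: "0 0 0 0; 0 0 0 0; 0 0 0 0; 0 0 0 0; 0 0 0 0; 0 0 0 0"
  grip: 1

```text
t: 14.58
tool_pos: [0.4774, 0.1099, 0.1181]
orientation: [-0.162, 3.136, 0.001]
force: [1.4, 1.6, 2.1]
opening: 0.0177
gripper_force: 15.0
```

```bash
python3 - <<'E'
from h import *
from plant import status,eyes
s=status.read_state();h=toF(s["tool_pos"])-[.0025,.2115];print(np.hypot(*h),np.degrees(np.arctan2(h[1],h[0])),s["force"],h)
arc(-121,3,5,45*np.cos(np.radians(-121)),45*np.sin(np.radians(-121)))
E
```

```text
0.0432081639893325 -118.52934108823189 [1.35284625 1.63807479 2.11284914] [-0.0206366  -0.03796151]
0.0020 0.0013 0 0; 0.0039 0.0026 0 0; 0.0057 0.0041 0 0; 0.0075 0.0057 0 0; 0.0092 0.0073 0 0
```

Call:
servo_tool:
  plan: "0.0020 0.0013 0 0; 0.0039 0.0026 0 0; 0.0057 0.0041 0 0; 0.0075 0.0057 0 0; 0.0079 0.006 0 0; 0.0079 0.006 0 0; 0.0079 0.006 0 0"

```text
t: 15.17
tool_pos: [0.4689, 0.1154, 0.1182]
orientation: [-0.163, 3.136, 0.001]
force: [4.1, 3.0, 1.7]
opening: 0.0176
gripper_force: 15.0
```

```bash
python3 - <<'E'
from h import *
from plant import status,eyes
s=status.read_state();h=toF(s["tool_pos"])-[.0025,.2115];print(np.hypot(*h),np.degrees(np.arctan2(h[1],h[0])),s["force"],h)
plan(-.010,.075,.196)
E
```

```text
0.042579190740252126 -132.0675859834442 [4.13356945 3.0033615  1.6839514 ] [-0.02852835 -0.03160888]
from F [-26.  179.9] z 118.2 shift mm [ -16.2 -104.8  -77.9] turn -0.03 q6 -1.54
```

Call:
servo_tool:
  plan: "0 0 0 0; 0 0 0 0; 0 0 -0.02 0; 0 0 -0.05 0; -0.003 -0.02 -0.075 0; -0.006 -0.045 -0.078 0; -0.01 -0.07 -0.078 0; -0.015 -0.095 -0.078 0; -0.016 -0.105 -0.078 0; -0.016 -0.105 -0.078 0; -0.016 -0.105 -0.078 0; -0.016 -0.105 -0.078 0"
  grip: 0

```text
t: 16.17
tool_pos: [0.4946, 0.0129, 0.1951]
orientation: [0.163, -3.136, -0.001]
force: [-0.5, 0.4, 0.1]
opening: 0.0466
gripper_force: 0.0
```

```bash
python3 - <<'E'
from h import *
from plant import status,eyes
s=status.read_state();print(toF(s["tool_pos"]))
c=eyes.read_camera("wrist");T=wristT(s,c);i=c["image"].astype(int)
np.savez("wrist.npz",T=T,**c)
for v in range(275,289,2):print(v,[tuple(int(x) for x in i[v,u][1:]) for u in range(309,322)])
h=cv=None
d=eyes.read_camera("scene")["image"].astype(int)
for v in range(204,213):print(v,[tuple(int(x) for x in d[v,u][1:]) for u in range(370,381)])
plan(.003,-.285,.12)
E
```

```text
[-0.01113314  0.07530184]
275 [(81, 79), (80, 78), (77, 78), (78, 76), (76, 75), (79, 79), (79, 80), (73, 75), (79, 77), (75, 75), (79, 78), (76, 75), (76, 78)]
277 [(79, 85), (80, 90), (84, 91), (62, 108), (51, 121), (118, 144), (129, 148), (117, 141), (74, 129), (57, 118), (79, 99), (85, 94), (83, 95)]
279 [(93, 112), (91, 110), (98, 112), (57, 118), (27, 128), (147, 178), (171, 197), (146, 181), (74, 141), (32, 131), (90, 121), (98, 116), (100, 121)]
281 [(92, 109), (93, 113), (99, 111), (61, 137), (38, 151), (146, 182), (168, 192), (142, 184), (79, 162), (42, 150), (93, 129), (101, 117), (100, 120)]
283 [(84, 102), (90, 107), (95, 112), (91, 106), (91, 106), (148, 174), (167, 197), (154, 179), (108, 127), (90, 105), (92, 108), (89, 109), (94, 114)]
285 [(89, 106), (88, 108), (91, 108), (89, 106), (86, 104), (150, 174), (166, 195), (156, 183), (103, 125), (83, 102), (87, 105), (88, 106), (87, 107)]
287 [(91, 109), (87, 106), (92, 109), (92, 110), (86, 104), (142, 170), (160, 188), (145, 170), (103, 125), (85, 104), (86, 103), (90, 106), (89, 106)]
204 [(103, 104), (157, 162), (188
[... 529 characters left out ...]
96), (120, 135), (138, 167), (125, 169), (92, 166), (84, 166), (99, 148), (111, 139), (111, 137), (108, 134)]
209 [(89, 87), (88, 88), (83, 111), (73, 146), (57, 169), (38, 181), (49, 177), (87, 155), (111, 141), (113, 139), (110, 135)]
210 [(88, 87), (83, 86), (70, 105), (42, 141), (21, 166), (15, 170), (43, 164), (85, 147), (109, 139), (113, 138), (109, 137)]
211 [(76, 75), (71, 71), (67, 87), (69, 118), (69, 135), (59, 136), (57, 132), (89, 132), (109, 136), (111, 137), (109, 137)]
212 [(56, 56), (68, 69), (104, 112), (140, 154), (151, 169), (128, 158), (92, 135), (98, 130), (109, 134), (110, 136), (109, 135)]
from F [-10.9  75.5] z 195.4 shift mm [ -13.8 -360.5   75.2] turn 0.02 q6 -1.75
```

The pointer is centred on the clip, both at column 315.3. Next I'll go to the board's right end.

Call:
servo_tool:
  plan: "-0.002 -0.02 0 0; -0.004 -0.05 0 0; -0.006 -0.085 0 0; -0.008 -0.12 0 0; -0.01 -0.155 0 0; -0.012 -0.19 0 0; -0.014 -0.225 0 0; -0.014 -0.26 0 0; -0.014 -0.295 0 0; -0.014 -0.325 0 0; -0.014 -0.345 0 0; -0.014 -0.353 0 0"
  grip: 1

```text
t: 17.27
tool_pos: [0.5456, -0.3395, 0.1952]
orientation: [0.16, -3.137, 0.0]
force: [-0.1, 0.4, 0.3]
opening: 0.0001
gripper_force: 0.0
```

Call:
servo_tool:
  plan: "0 0 0.02 0; 0 0 0.05 0; 0 0 0.07 0; 0 0 0.075 0; 0 0 0.075 0"

```text
t: 17.68
tool_pos: [0.5446, -0.3353, 0.1183]
orientation: [0.164, -3.134, -0.005]
force: [0.6, -0.9, -0.3]
opening: 0.0006
gripper_force: 0.0
```

```bash
python3 - <<'E'
from h import *
from plant import status,eyes
import cv2
plan(.003,-.276,.032)
s=status.read_state();print(s["opening"])
c=eyes.read_camera("top");i=c["image"]
# board right end edges: profile along fixture y at x=3, z=.03
f=200/np.tan(np.radians(c["fovy"])/2);T=c["world_from_camera"]
def pix(fx,fy,z):
    p=T[:3,:3].T@(np.append(toW([fx,fy]),z)-T[:3,3]);return c["cx"]+f*p[0]/p[2],c["cy"]+f*p[1]/p[2]
for y in range(-268,-238,2):
    u,v=pix(-.015,y/1e3,.03);print(y,cv2.getRectSubPix(i,(1,1),(u,v))[0,0].tolist(),end=" ")
E
```

```text
from F [   2.4 -276.2] z 118.3 shift mm [-0.9 -0.1 86.3] turn 0.03 q6 -2.31
0.0006093247728805021
-268 [132, 150, 157] -266 [98, 110, 116] -264 [64, 73, 77] -262 [43, 50, 52] -260 [41, 47, 50] -258 [41, 47, 49] -256 [41, 47, 49] -254 [40, 46, 48] -252 [40, 46, 48] -250 [40, 47, 49] -248 [40, 47, 49] -246 [42, 49, 51] -244 [45, 54, 57] -242 [54, 68, 77] -240 [68, 89, 104]
```

Call:
servo_tool:
  plan: "0 -0.001 0.02 0; 0 -0.001 0.04 0; 0 -0.001 0.06 0; 0 -0.001 0.075 0; 0 -0.001 0.083 0; 0 -0.001 0.086 0; 0 -0.001 0.086 0"

```text
t: 18.32
tool_pos: [0.5459, -0.3386, 0.0349]
orientation: [-0.163, 3.137, -0.0]
force: [-0.1, -0.4, -0.0]
opening: 0.0001
gripper_force: 0.0
```

Call:
servo_tool:
  plan: "0 0.005 0 0; 0 0.01 0 0; 0 0.015 0 0; 0 0.02 0 0; 0 0.025 0 0; 0 0.03 0 0; 0 0.035 0 0; 0 0.04 0 0; 0 0.045 0 0; 0 0.05 0 0; 0 0.055 0 0; 0 0.06 0 0"

```text
t: 19.32
tool_pos: [0.5395, -0.2786, 0.0347]
orientation: [-0.162, 3.137, -0.0]
force: [0.1, -3.3, 3.2]
opening: 0.0002
gripper_force: 1.3
```

```bash
python3 - <<'E'
from h import *
from plant import status,eyes
import cv2
plan(.003,-.1755,.032)
c=eyes.read_camera("top");i=c["image"]
b=cv2.resize(i[145:225,290:390],None,fx=8,fy=8,interpolation=cv2.INTER_CUBIC);cv2.imwrite("pics/b1.png",b)
c2=eyes.read_camera("scene")["image"];g=cv2.resize(c2[150:270,300:420],None,fx=5,fy=5,interpolation=cv2.INTER_CUBIC);cv2.imwrite("pics/b1s.png",g)
f=200/np.tan(np.radians(c["fovy"])/2);T=c["world_from_camera"]
def pix(fx,fy,z):
    p=T[:3,:3].T@(np.append(toW([fx,fy]),z)-T[:3,3]);return c["cx"]+f*p[0]/p[2],c["cy"]+f*p[1]/p[2]
for y in range(-20,80,3):
    u,v=pix(-.015,y/1e3,.03);print(y,cv2.getRectSubPix(i,(1,1),(u,v))[0,0].tolist(),end=" ")
E
```

```text
from F [   3.2 -219.3] z 34.7 shift mm [ 0.3 43.8  2.7] turn -0.05 q6 -2.24
-20 [67, 92, 112] -17 [69, 93, 114] -14 [69, 93, 114] -11 [68, 93, 114] -8 [68, 92, 114] -5 [68, 93, 114] -2 [69, 93, 113] 1 [68, 92, 113] 4 [68, 92, 113] 7 [68, 93, 115] 10 [68, 92, 113] 13 [67, 87, 104] 16 [86, 93, 102] 19 [125, 120, 124] 22 [147, 141, 145] 25 [147, 142, 145] 28 [148, 143, 146] 31 [147, 142, 146] 34 [146, 141, 146] 37 [146, 142, 146] 40 [147, 142, 146] 43 [147, 142, 146] 46 [150, 145, 148] 49 [169, 164, 165] 52 [199, 195, 193] 55 [217, 213, 209] 58 [215, 212, 208] 61 [183, 184, 181] 64 [114, 123, 123] 67 [114, 112, 108] 70 [116, 113, 110] 73 [116, 114, 111] 76 [113, 110, 107] 79 [111, 109, 107]
```

Call:
servo_tool:
  plan: "0 0.005 0 0; 0 0.01 0 0; 0 0.015 0 0; 0 0.02 0 0; 0 0.025 0 0; 0 0.03 0 0; 0 0.034 0 0; 0 0.037 0 0; 0 0.038 0 0; 0 0.039 0 0; 0 0.039 0 0"

```text
t: 20.33
tool_pos: [0.5355, -0.24, 0.0347]
orientation: [-0.163, 3.137, 0.0]
force: [-0.1, -0.6, 0.3]
opening: 0.0004
gripper_force: 0.0
```

Call:
servo_tool:
  plan: "0 0.0005 0 0; 0 0.001 0 0; 0 0.0015 0 0; 0 0.002 0 0"

```text
t: 20.67
tool_pos: [0.5354, -0.2384, 0.0347]
orientation: [-0.162, 3.137, -0.0]
force: [0.7, -1.5, 0.3]
opening: 0.0004
gripper_force: 0.5
```

Call:
servo_tool:
  plan: "0 0.0005 0 0; 0 0.001 0 0; 0 0.0015 0 0"

```text
t: 20.92
tool_pos: [0.5351, -0.2367, 0.0347]
orientation: [-0.162, 3.137, -0.0]
force: [0.4, -1.5, 0.4]
opening: 0.0004
gripper_force: 0.6
```

Call:
servo_tool:
  plan: "0 0.0005 0 0; 0 0.001 0 0"

```text
t: 21.08
tool_pos: [0.5351, -0.2357, 0.0347]
orientation: [-0.162, 3.137, -0.0]
force: [-0.1, -0.8, 0.0]
opening: 0.0004
gripper_force: 0.6
```

Call:
servo_tool:
  plan: "0 0.0005 0 0; 0 0.001 0 0"

```text
t: 21.25
tool_pos: [0.535, -0.2347, 0.0347]
orientation: [-0.162, 3.137, -0.0]
force: [-0.0, -1.3, 0.4]
opening: 0.0006
gripper_force: 0.7
```

Call:
servo_tool:
  plan: "0 0.0004 0 0; 0 0.0007 0 0"

```text
t: 21.42
tool_pos: [0.5349, -0.234, 0.0347]
orientation: [-0.162, 3.137, -0.0]
force: [0.2, -1.2, 0.5]
opening: 0.0007
gripper_force: 0.7
```

Call:
servo_tool:
  plan: "0 0.0004 0 0; 0 0.0007 0 0"

```text
t: 21.58
tool_pos: [0.5348, -0.2333, 0.0347]
orientation: [-0.162, 3.137, -0.0]
force: [-0.1, -1.8, 0.0]
opening: 0.0004
gripper_force: 0.7
```

Call:
servo_tool:
  plan: "0 0.0004 0 0; 0 0.0007 0 0"

```text
t: 21.75
tool_pos: [0.5348, -0.2326, 0.0347]
orientation: [-0.162, 3.137, -0.0]
force: [0.7, -0.9, 0.9]
opening: 0.0004
gripper_force: 0.8
```

```bash
python3 - <<'E'
from h import *
from plant import status,eyes
import cv2
plan(.003,-.1755,.032)
c=eyes.read_camera("top");i=c["image"]
f=200/np.tan(np.radians(c["fovy"])/2);T=c["world_from_camera"]
def pix(fx,fy,z):
    p=T[:3,:3].T@(np.append(toW([fx,fy]),z)-T[:3,3]);return c["cx"]+f*p[0]/p[2],c["cy"]+f*p[1]/p[2]
for x in(-.015,.005):
  print()
  for y in range(50,76,2):
    u,v=pix(x,y/1e3,.03);print(y,cv2.getRectSubPix(i,(1,1),(u,v))[0,0].tolist(),end=" ")
E
```

```text
from F [   3.3 -173.1] z 34.7 shift mm [ 0.3 -2.4  2.7] turn -0.05 q6 -2.17

50 [68, 93, 114] 52 [68, 93, 114] 54 [69, 93, 115] 56 [68, 92, 113] 58 [66, 90, 110] 60 [63, 86, 104] 62 [70, 86, 96] 64 [83, 90, 91] 66 [107, 107, 105] 68 [115, 114, 110] 70 [116, 114, 110] 72 [116, 114, 112] 74 [115, 113, 110] 
50 [107, 147, 180] 52 [109, 148, 183] 54 [109, 149, 183] 56 [107, 148, 182] 58 [102, 142, 175] 60 [100, 133, 160] 62 [100, 123, 139] 64 [112, 118, 120] 66 [116, 115, 111] 68 [114, 113, 108] 70 [114, 113, 109] 72 [114, 113, 109] 74 [114, 112, 109]
```

Call:
servo_tool:
  plan: "0 0.0003 0 0; 0 0.0006 0 0"

```text
t: 21.97
tool_pos: [0.5347, -0.232, 0.0347]
orientation: [-0.162, 3.137, -0.0]
force: [0.7, -1.9, -0.0]
opening: 0.0006
gripper_force: 0.8
```

Call:
servo_tool:
  plan: "0 0.0003 0 0; 0 0.0006 0 0"

```text
t: 22.13
tool_pos: [0.5346, -0.2314, 0.0347]
orientation: [-0.162, 3.137, -0.0]
force: [0.5, -2.3, 0.4]
opening: 0.0006
gripper_force: 0.8
```

Call:
servo_tool:
  plan: "0 0.0003 0 0; 0 0.0006 0 0"

```text
t: 22.3
tool_pos: [0.5346, -0.2312, 0.0347]
orientation: [-0.162, 3.137, -0.001]
force: [-0.3, -4.7, -0.6]
opening: 0.0001
gripper_force: 2.4
```

Call:
servo_tool:
  plan: "0 0.0002 0 0; 0 0.0002 0 0"

```text
t: 22.47
tool_pos: [0.5345, -0.2312, 0.0347]
orientation: [-0.162, 3.137, -0.002]
force: [-0.3, -5.1, -0.5]
opening: 0.0006
gripper_force: 2.5
```

Force is rising with no motion, so the board butts against the stop. I'll back off and locate the orange knob.

Call:
servo_tool:
  plan: "0 -0.004 0 0; 0 -0.01 0 0; 0 -0.012 -0.03 0; 0 -0.012 -0.07 0; 0 -0.012 -0.11 0; 0 -0.012 -0.145 0; 0.02 -0.012 -0.165 0; 0.04 -0.012 -0.165 0; 0.06 -0.012 -0.165 0; 0.06 -0.012 -0.165 0; 0.06 -0.012 -0.165 0"

```text
t: 23.38
tool_pos: [0.4756, -0.2489, 0.1997]
orientation: [-0.161, 3.137, 0.001]
force: [-0.3, -0.1, 0.6]
opening: 0.0001
gripper_force: 0.0
```

```bash
cat > knob.py <<'E'
from h import *
from plant import status,eyes
import cv2
s=status.read_state();A=[];B=[]
for n in("top","scene","wrist"):
    c=eyes.read_camera(n);T=wristT(s,c) if n=="wrist" else c["world_from_camera"]
    m=cv2.inRange(cv2.cvtColor(c["image"],cv2.COLOR_BGR2HSV),(7,200,110),(14,255,255))
    k,l,st,ce=cv2.connectedComponentsWithStats(m)
    f=200/np.tan(np.radians(c["fovy"])/2)
    for j in range(1,k):
        F=toF(ray(c,*ce[j],.11,T))*1e3
        if st[j,4]>4 and -80<F[0]<80 and -90<F[1]<20:
            print(n,st[j],ce[j],F)
            d=T[:3,:3]@np.array([(ce[j][0]-c["cx"])/f,(ce[j][1]-c["cy"])/f,1]);d/=np.linalg.norm(d)
            M=np.eye(3)-np.outer(d,d);A.append(M);B.append(M@T[:3,3])
p=np.linalg.lstsq(np.vstack(A),np.hstack(B),rcond=None)[0];print("knob",p,toF(p)*1e3,p[2])
E
python3 knob.py
```

```text
top [368 178   5   7  26] [369.84615385 181.19230769] [ 21.9533506  -38.86625702]
knob [ 0.54061647 -0.09785866  0.1027249 ] [ 23.13144342 -39.68591657] 0.10272490420256347
```

```bash
sed -i 's/(7,200,110),(14,255,255)/(5,170,80),(17,255,255)/; s/>4 and -80<F\[0\]<80/>4 and -100<F[0]<100/; s/-90<F\[1\]<20/-100<F[1]<30/' knob.py; python3 knob.py; python3 -c "
from h import *
plan(-.06,-.038,.21)"
```

```text
top [367 177   6   8  42] [369.38095238 180.45238095] [ 24.2131293  -37.75783073]
wrist [506 297   8   3  15] [509.53333333 297.93333333] [ 26.47492652 -16.83177919]
knob [ 0.5337516  -0.09186165  0.13078595] [ 16.9280243  -33.00698347] 0.13078594819338235
from F [ -56.3 -182.9] z 199.3 shift mm [  3.7 144.9 -10.7] turn -0.02 q6 -2.25
```

Call:
servo_tool:
  plan: "0.003 0.03 -0.01 0; 0.006 0.06 -0.02 0; 0.01 0.09 -0.03 0; 0.014 0.12 -0.03 0; 0.014 0.14 -0.03 0; 0.014 0.145 -0.03 0; 0.014 0.145 -0.03 0; 0.014 0.145 -0.03 0"
  grip: 0

```text
t: 24.35
tool_pos: [0.4475, -0.1063, 0.2296]
orientation: [0.164, -3.137, 0.001]
force: [-0.3, -0.4, 0.6]
opening: 0.0454
gripper_force: 0.0
```

```bash
python3 knob.py; python3 - <<'E'
from plant import eyes
import cv2
i=eyes.read_camera("wrist")["image"];j=eyes.read_camera("scene")["image"]
cv2.imwrite("pics/k.png",cv2.hconcat([i[100:400,160:480],cv2.resize(j[180:280,310:420],(330,300),interpolation=cv2.INTER_CUBIC)]))
E
```

```text
scene [353 225  11   9  63] [357.63492063 229.07936508] [ 23.12019252 -27.75937186]
wrist [311 291  18   9 110] [319.56363636 295.26363636] [ 29.3735511  -35.15620279]
knob [ 0.53779706 -0.09365211  0.12344322] [ 20.76516856 -35.20876856] 0.12344321540644478
```

View pics/k.png

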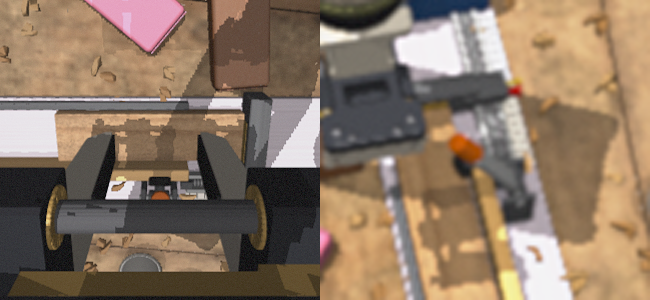

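The board sits against the stop. The knob is near fixture (19,-35.5), about 0.13 high, with the handle along the arm.

```bash
python3 - <<'E'
from h import *
plan(.019,-.0355,.131)
E
```

```text
from F [-70.7 -38.9] z 229.4 shift mm [-89.8   3.5  98.4] turn -0.12 q6 -2.02
```

Call:
servo_tool:
  plan: "-0.02 0.001 0 0; -0.045 0.002 0 0; -0.07 0.0035 0 0; -0.085 0.0035 0 0; -0.09 0.0035 0.01 0; -0.09 0.0035 0.035 0; -0.09 0.0035 0.06 0; -0.09 0.0035 0.08 0; -0.09 0.0035 0.093 0; -0.09 0.0035 0.098 0; -0.09 0.0035 0.098 0"

```text
t: 25.52
tool_pos: [0.535, -0.0933, 0.13]
orientation: [0.161, -3.135, -0.001]
force: [-0.1, 0.2, -0.7]
opening: 0.0467
gripper_force: 0.0
```

Call:
servo_tool:
  plan: "0 0 0 0; 0 0 0 0; 0 0 0 0; 0 0 0 0; 0 0 0 0; 0 0 0 0"
  grip: 1
  grip_force: 10

```text
t: 26.02
tool_pos: [0.5369, -0.0941, 0.1326]
orientation: [-0.162, 3.136, -0.003]
force: [-0.6, -5.5, 3.0]
opening: 0.0177
gripper_force: 10.0
```

```bash
python3 - <<'E'
from h import *
from plant import status
s=status.read_state();print(toF(s["tool_pos"])*1e3,s["tool_pos"][2],s["force"],s["opening"],s["gripper_force"])
z0=130;x0=19;t0=np.arcsin((z0-52)/89);hx=58
x0=hx-89*np.cos(t0);print(t0,x0)
t=t0-np.arange(1,13)*t0/12
print("; ".join(f"{(x0-(hx-89*np.cos(a)))/1e3:.4f} 0 {(z0-52-89*np.sin(a))/1e3:.4f} 0" for a in t))
E
```

```text
[ 19.86704897 -35.54957607] 0.13260855036855962 [-0.59146662 -5.50020624  3.01222191] 0.017717835833836584 9.999861717224121
1.068344577803342 15.13976201652632
0.0068 0 0.0041 0; 0.0131 0 0.0088 0; 0.0191 0 0.0141 0; 0.0245 0 0.0198 0; 0.0294 0 0.0261 0; 0.0337 0 0.0327 0; 0.0375 0 0.0397 0; 0.0406 0 0.0470 0; 0.0430 0 0.0545 0; 0.0447 0 0.0622 0; 0.0458 0 0.0701 0; 0.0461 0 0.0780 0
```

Call:
servo_tool:
  plan: "0.0035 0 0.002 0; 0.0068 0 0.0041 0; 0.0131 0 0.0088 0; 0.0191 0 0.0141 0; 0.0245 0 0.0198 0; 0.0294 0 0.0261 0; 0.0337 0 0.0327 0; 0.0337 0 0.0327 0"

```text
t: 26.68
tool_pos: [0.5018, -0.0975, 0.0977]
orientation: [0.162, -3.137, 0.002]
force: [1.7, -6.6, -2.2]
opening: 0.0176
gripper_force: 10.0
```

```bash
python3 - <<'E'
from h import *
from plant import status
s=status.read_state();print(toF(s["tool_pos"])*1e3,s["tool_pos"][2],toF(np.array(s["force"][:2])+P[:2]),s["force"][2],s["opening"],s["gripper_force"])
E
```

```text
[-15.44625786 -35.32202889] 0.09773893165704473 [ 1.03365502 -6.79204514] -2.239294486663361 0.017646517564002505 9.998516365885735
```

Call:
servo_tool:
  plan: "0.0038 0 0.007 0; 0.0069 0 0.0143 0; 0.0093 0 0.0218 0; 0.011 0 0.0295 0; 0.0121 0 0.0374 0; 0.0124 0 0.041 0; 0.0124 0 0.043 0; 0.0124 0 0.043 0"

```text
t: 27.35
tool_pos: [0.4896, -0.0987, 0.0549]
orientation: [0.162, -3.136, 0.002]
force: [0.3, -7.7, -1.2]
opening: 0.0175
gripper_force: 10.0
```

Call:
servo_tool:
  plan: "0 0 0.001 0; 0 0 0.002 0"

```text
t: 27.52
tool_pos: [0.4896, -0.0987, 0.0534]
orientation: [0.162, -3.136, 0.002]
force: [-1.0, -7.2, 1.8]
opening: 0.0174
gripper_force: 10.0
```

```bash
python3 - <<'E'
from h import *
from plant import status
s=status.read_state();print(toF(s["tool_pos"])*1e3,s["tool_pos"][2],toF(np.array(s["force"][:2])+P[:2]),s["force"][2],s["opening"],s["gripper_force"])
E
```

```text
[-27.66665546 -35.22501075] 0.05339344468753576 [-1.73391918 -7.0720015 ] 1.8277222393341719 0.017381806162599954 10.000765398144722
```

Call:
servo_tool:
  plan: "0 0 0.0005 0; 0 0 0.001 0"

```text
t: 27.68
tool_pos: [0.4896, -0.0987, 0.0524]
orientation: [0.162, -3.136, 0.002]
force: [-1.4, -7.0, 1.6]
opening: 0.0176
gripper_force: 10.0
```

Call:
servo_tool:
  plan: "0 0 0.0005 0; 0 0 0.001 0"

```text
t: 27.85
tool_pos: [0.4896, -0.0987, 0.0514]
orientation: [0.162, -3.136, 0.002]
force: [-1.1, -7.3, 1.9]
opening: 0.0174
gripper_force: 10.0
```

Call:
servo_tool:
  plan: "0 0 0.0005 0; 0 0 0.001 0"

```text
t: 28.02
tool_pos: [0.4897, -0.0987, 0.0504]
orientation: [0.162, -3.136, 0.002]
force: [-1.2, -7.4, 1.8]
opening: 0.0178
gripper_force: 10.0
```

Call:
servo_tool:
  plan: "0 0 0.0005 0; 0 0 0.001 0"

```text
t: 28.18
tool_pos: [0.4897, -0.0987, 0.0495]
orientation: [0.162, -3.136, 0.002]
force: [-2.0, -6.1, 5.3]
opening: 0.0176
gripper_force: 10.0
```

Call:
servo_tool:
  plan: "0 0 0.0004 0; 0 0 0.0007 0"

```text
t: 28.35
tool_pos: [0.4898, -0.0987, 0.0494]
orientation: [0.162, -3.136, 0.002]
force: [-5.8, -6.4, 9.9]
opening: 0.0174
gripper_force: 10.0
```

Call:
servo_tool:
  plan: "0 0 0 0; 0 0 0 0; 0 0 0 0; 0 0 -0.01 0; 0 0 -0.03 0; 0 0 -0.055 0; 0 0 -0.06 0; 0 0 -0.06 0"
  grip: 0

```text
t: 29.02
tool_pos: [0.4923, -0.0983, 0.112]
orientation: [-0.162, 3.133, -0.002]
force: [0.4, -0.5, -0.5]
opening: 0.0465
gripper_force: 0.0
```

Call:
servo_tool:
  plan: "0 0 0 0; 0 0 0 0; 0 0 0 0; 0 0 0.01 0; 0 0 0.02 0; 0 0 0.027 0; 0 0 0.027 0"
  grip: 1

```text
t: 29.6
tool_pos: [0.4884, -0.0973, 0.079]
orientation: [0.162, -3.133, -0.003]
force: [-0.7, -0.1, -0.4]
opening: 0.0049
gripper_force: 0.0
```

Call:
servo_tool:
  plan: "0 0 0.0007 0; 0 0 0.0015 0; 0 0 0.0015 0"

```text
t: 29.85
tool_pos: [0.4907, -0.098, 0.0809]
orientation: [-0.162, 3.137, -0.0]
force: [-0.4, 0.6, 0.1]
opening: 0.0006
gripper_force: 0.0
```

Call:
servo_tool:
  plan: "0 0 0.0007 0; 0 0 0.0015 0; 0 0 0.0015 0"

```text
t: 30.1
tool_pos: [0.4906, -0.098, 0.0794]
orientation: [-0.162, 3.137, -0.0]
force: [-0.7, -0.6, 0.5]
opening: 0.0009
gripper_force: 0.0
```

Call:
servo_tool:
  plan: "0 0 0.0005 0; 0 0 0.001 0; 0 0 0.001 0"

```text
t: 30.35
tool_pos: [0.4906, -0.098, 0.0783]
orientation: [-0.162, 3.137, -0.0]
force: [-0.4, -0.2, 0.5]
opening: 0.0007
gripper_force: 0.0
```

Call:
servo_tool:
  plan: "0 0 0.0005 0; 0 0 0.001 0; 0 0 0.001 0"

```text
t: 30.6
tool_pos: [0.4907, -0.098, 0.0781]
orientation: [-0.162, 3.137, -0.0]
force: [-4.3, 1.3, 7.9]
opening: 0.0
gripper_force: 4.0
```

The knob's top is at 61 mm and resists 8 N, so the pad is flat on the board. I'll retract and check the pointer once more.

Call:
servo_tool:
  plan: "0 0 -0.02 0; 0 0 -0.05 0; 0 0 -0.08 0; 0 0 -0.11 0; -0.01 0.03 -0.118 0; -0.013 0.06 -0.118 0; -0.016 0.09 -0.118 0; -0.016 0.105 -0.118 0; -0.016 0.11 -0.118 0; -0.016 0.11 -0.118 0; -0.016 0.11 -0.118 0"
  grip: 0

```text
t: 31.52
tool_pos: [0.495, 0.0126, 0.1952]
orientation: [0.163, -3.137, 0.001]
force: [0.5, -0.5, -0.5]
opening: 0.0464
gripper_force: 0.0
```

```bash
python3 - <<'E'
from h import *
from plant import status,eyes
s=status.read_state();print(toF(s["tool_pos"]),s["tool_pos"][2],s["force"])
i=eyes.read_camera("wrist")["image"].astype(int)
for v in range(275,289,3):print(v,[tuple(int(x) for x in i[v,u][1:]) for u in range(308,324)])
E
```

```text
[-0.01070339  0.07495889] 0.19516365101412 [ 0.50980801 -0.51566218 -0.53208492]
275 [(79, 79), (80, 78), (77, 77), (75, 77), (77, 72), (78, 75), (80, 77), (75, 74), (77, 76), (75, 74), (79, 77), (75, 75), (82, 78), (82, 80), (74, 74), (79, 77)]
278 [(88, 107), (91, 108), (92, 109), (94, 113), (72, 101), (41, 135), (90, 166), (156, 189), (175, 200), (107, 159), (38, 140), (54, 111), (92, 113), (99, 118), (96, 116), (97, 121)]
281 [(85, 102), (89, 108), (97, 113), (94, 111), (82, 108), (67, 140), (102, 161), (153, 182), (168, 195), (114, 169), (60, 146), (76, 120), (96, 117), (99, 116), (97, 119), (100, 120)]
284 [(83, 100), (91, 107), (90, 107), (89, 107), (92, 110), (90, 106), (119, 141), (157, 186), (169, 196), (124, 146), (90, 108), (84, 103), (87, 105), (90, 105), (89, 107), (90, 106)]
287 [(85, 103), (93, 109), (90, 108), (90, 108), (91, 108), (90, 107), (113, 134), (139, 164), (147, 172), (114, 135), (85, 104), (89, 107), (89, 108), (91, 107), (90, 107), (87, 106)]
```

```bash
python3 -c "
from plant import robot
print(robot.close_job())"
```

```text
the job is handed in; nothing more can be done
None
```

The job is handed in: sanding block flat on the bench in front of the bed (I lifted it off with the gripper rather than sweeping it), pointer in line with the red clip, board butted against the stop and hold-down pad pressed flat on the board, in about 32 s of the 72 s allowed, with the pliers and screwdriver left alone.

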